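# True up a flat-edged grating disc against its alignment bar

### The job

The grating disc lies in its setting tray with its flat edge turned the wrong way. Without lifting it out, turn it by its finger knob until the flat faces the alignment bar, then push the backstop up behind it until the flat is pressed flush against the bar: press with about 8 newtons for a moment, never more than 12. Leave the backstop touching the disc, and leave the other things on the table alone.

Things in the scene. Friction and masses are not known exactly. Their poses are not given: they have to be found in the camera images.
- tray: grey setting tray, 237 x 148 x 10 mm, fixed to the table. Its x axis points to the alignment bar, z up; origin at table height (the tray reaches from x = -145 to +92 mm, y = -74 to +74 mm). On its top (z = 10 mm) stand the alignment bar and, on the other side of the disc, the backstop. A slot along x, hidden under the disc, takes the hub under the disc
- nest (a point): rear end of the hub's slot (at x = -8 mm, y = 0 of the tray, on its top): the disc's centre starts here and the disc turns about it, loose by 1 mm. Only when the flat is turned square to the bar can the disc slide on along the slot, 12 to 30 mm to +x of the tray, until the flat lies on the bar; pressing it on then trues it up
- bar: rail that carries the alignment bar (12 x 104 x 14 mm, along y, its top 24 mm above the table). Origin where the middle of the bar's face would be at its middle setting, 14 mm above the table, at x = +58 mm of the tray; x points from the disc into the bar. The bar is clamped at a setting up to 9 mm to either side of this along x, different each time and not measured: it must be felt
- disc: loose flat steel disc, 110 mm in diameter, 8 mm thick, 0.3 kg, lying on the tray, with a hub, 18 mm thick and 7 mm deep, under its centre in the slot of the tray; one edge is cut to a straight flat 63 mm long, 45 mm from the centre. Origin at the centre of the round, underside (10 mm above the table); x points from the centre square to the flat, z up
- disc_knob (a point): centre, half-way up, of the disc's upright black finger knob, a round stub 16 mm thick and 26 mm high (18 to 44 mm above the table), 40 mm from the disc's centre on the side away from the flat (at x = -40 mm of the disc)
- flat_mid (a point): middle of the disc's flat edge, half-way up; x points square out of the flat
- stop (a joint): slide of the backstop, in m: 0 drawn back, up to 0.060. It moves to +x of the tray along y = 0, pushes against the disc's rim, and stays where it is left (about 2 N of friction, which comes off the push that reaches the disc; the disc itself takes up to 1 N more)
- stop_face (a point): middle of the backstop's front face, which meets the rim of the disc (at x = -85 mm of the tray plus the slide's value); the backstop is a steel bar 60 x 14 x 11 mm, its top 22 mm above the table; x towards the disc
- stop_knob (a point): centre, half-way up, of the backstop's upright black knob, 15 mm thick, 26 mm high (22 to 48 mm above the table), 45 mm behind the front face; it moves with the backstop
- ramekin_mid (a point): bystander: white bowl, 109 mm across, 48 mm high; its centre
- shaker_mid (a point): bystander: salt shaker, 44 mm across, 90 mm high; its centre
- tin_mid (a point): bystander: small open tin, 66 mm across, 52 mm high; its centre
There are look-alikes about, which are no part of the job. Leave any purple or red look-alike of the disc alone.

How it is judged (in metres and radians):
On the way:
1. the disc's flat is pressed flush against the alignment bar, with at least 3 N (x of flat_mid in the frame of bar above -0.0105 m and angle between the x axis of disc and the x axis of tray, either way round below 0.025 rad and contact force between disc and bar above 3 N), for 0.2 s.
At the end, for the whole second after the job is handed in: The disc lies flat and at rest in the tray, slid on to the alignment bar with its flat along it (within 0.03 rad), and the backstop's front face stands against the disc's rim (gap under 1.5 mm) (x of flat_mid in the frame of bar above -0.0105 m and angle between the x axis of disc and the x axis of tray, either way round below 0.03 rad and x of disc in the frame of stop_face below 0.0565 m and angle between disc's own z axis and vertical below 0.03 rad and linear speed of disc below 0.01 m/s); the robot touches nothing.
It fails at once if the disc is pressed too hard: more than 15 N on the alignment bar (contact force between disc and bar above 15 N).
It fails at once if the disc is lifted out or tipped (z of disc in the frame of tray above 0.016 m or angle between disc's own z axis and vertical above 0.12 rad).
It fails at once if a bystander is moved (distance of any of ramekin_mid, shaker_mid, tin_mid from where it was at the start of the episode above 0.015 m).
It also fails if it takes over 64 s, if anything falls off the work surface, if the arm or the gripper's body presses on something with over 40 N, if the wrist force passes 120 N, or if a joint passes its speed limit or range.

### The arm

A 7-joint arm with a two-finger parallel gripper is mounted at the origin on a cart in front of the work surface, level with it; the furniture and walls round the work are solid. World frame = base frame: x ahead of the robot, y to its left, z up, the work surface at z = 0. Lengths are in mm, angles in rad, forces in N, time in s.
With the tool pointing down it reaches from about 400 to 900 mm from the base axis. Payload 5.6 kg.
Tool frame: the origin (TCP) lies midway between the tips of the shut fingers; the grasp point (between the pads) lies 19 mm behind it; z points along the fingers, y is the line along which they close (so a half turn about z gives the same grasp; the last joint's range is limited). The gripper opens to 92 mm and grips with 3 to 60 N. Pads are 20 mm wide; open, the fingers measure 128 mm over their backs; the gripper's body (75 mm by 189 mm) begins 69 mm behind the grasp point.
Start: joints at [-1.221, 0.468, -0.012, 1.603, 0.006, 1.071, -0.056], TCP at [248.845, 600.487, 214.592] pointing down, gripper open.
Joint ranges: [-2.53, 2.53], [-0.31, 2.02], [-1.57, 1.55], [0.28, 2.44], [-1.29, 4.43], [0.15, 1.84], [-2.92, 2.92]. Speed limits (rad/s): [2.57, 2.57, 3.14, 3.14, 3.14, 3.14, 3.14].

### API

Orientations are given as a rotation vector (axis times angle).
In Python, from cell import robot, grip, kin, viewer gives the robot as it stands. Calls block until the motion is done:
- robot.movep(position, orientation): joint-space move of the TCP to a pose.
- robot.servo_line(position, feed=150, rotation=None): straight line of the TCP; rotation=None keeps the orientation; feed is the mean speed in mm/s.
- robot.goto_joints(angles): joint-space move.
- grip(opening, newtons=None): opening from 0.0 (shut) to 1.0 (fully open); newtons is the grip in N (None keeps the last); returns when the fingers have stopped.
- robot.hold(seconds).
- kin.ik(position, orientation): joint angles nearest the present ones, or None.
- robot.observe(): the state.
- viewer.read_camera(name): name is "side" or "top" or "wrist"; returns the picture (400x640x3 uint8, red, green, blue); there is no depth.
- viewer.camera_info(name): a dict with "camera_matrix" (3x3 intrinsics, pixels), "R" (3x3) and "t" (3): a world point X has camera coordinates R X + t. Camera axes: x right, y down, z forward; pixel columns grow to the right and rows downward; lengths in mm; the calibration is good to about 2 mm. A picture is of the moment at which its call begins: read the wrist's pose just before it. camera_info takes no time and is no camera call; for the wrist camera it gives the pose at the moment of the call.
A pose or a line that the arm cannot do raises robot.IKError and nothing moves.
- robot.job_done(): hands the job in; it is judged then, once.
Trained networks look in the newest picture that a camera, given by its name, has taken for a name from the list of things; names that differ only in an ending like _2 or _b are one class to them, and where a whole thing is asked for, a point or a joint stands for the part that bears it (a point fixed in the world has none). Each returns a list of dicts, best first, with "confidence" (0 to 1); they miss things now and then, are a little off and sometimes report something else, mostly with a low value. They report only what shows in the picture. A call takes as long as a camera call. They do not tell look-alikes from the thing itself.
- viewer.silhouettes(name, camera): "mask" (400x640 bool, what is visible of it).
- viewer.pinpoint(name, camera): "at" ([x, y, z] in mm, in the coordinates of the camera as it stood for that picture, good to about 4 mm: a listed point, or the origin of a listed thing).
The state is a dict: "t": time; "joints": joint angles; "joint_velocities": joint speeds; "joint_torque": joint torques, N m; "tcp_pos": TCP position; "tcp_rot": TCP orientation; "contact_force": force on the tool from outside, world axes, zero at the start; "wrist_torque": the same for the moment, N m; "grip_width": opening from 0.0 (shut) to 1.0 (fully open); "grip_force": force on a finger pad.
Only numpy, scipy, OpenCV 4.12 (cv2) and the standard library are available. Lean on these libraries where they do the work, as an engineer would, in place of code of your own. Each camera call takes 0.05 s, during which the arm holds its last target. There are 200 camera calls.

## Working session

There is one attempt and no reset: what is moved stays moved. The work goes in short steps, each a Python script; the robot and the scene stay as the last script left them, time stands still between calls to the robot, and variables do not carry over. Pictures are saved under pics/ and viewed, at most 10 in all, crops included, and the job is handed in when it is done.

```bash
ls; mkdir -p pics; cat > h.py <<'E'
import numpy as np, cv2
from cell import robot, grip, kin, viewer
def snap(cam,fn=None):
    im=viewer.read_camera(cam)
    if fn: cv2.imwrite('pics/'+fn,cv2.cvtColor(im,cv2.COLOR_RGB2BGR))
    return im
def toworld(p,cam):
    c=viewer.camera_info(cam); return np.array(c['R']).T@(np.array(p)-np.array(c['t']))
def proj(X,cam):
    c=viewer.camera_info(cam); q=np.array(c['camera_matrix'])@(np.array(c['R'])@np.array(X)+np.array(c['t'])); return q[:2]/q[2]
def ray(px,z,cam):
    c=viewer.camera_info(cam); R=np.array(c['R']); o=-R.T@np.array(c['t'])
    d=R.T@np.linalg.inv(c['camera_matrix'])@np.array([px[0],px[1],1.]); return o+d*(z-o[2])/d[2]
E
python3 - <<'E'
from h import *
for cam in ['top','side']:
    snap(cam,cam+'1.png')
    for n in ['tray','nest','bar','disc','disc_knob','flat_mid','stop_face','stop_knob','ramekin_mid','shaker_mid','tin_mid']:
        for r in viewer.pinpoint(n,cam)[:3]:
            w=toworld(r['at'],cam); print(cam,n,round(r['confidence'],2),w.round(0),proj(w,cam).round(0))
o=robot.observe();print(o['t'],o['tcp_rot'],o['contact_force'])
E
```

```text
pics
top bar 0.54 [670.  62.  18.] [283. 148.]
top disc 0.89 [384. -84.   8.] [341. 253.]
top disc 0.8 [611.  85.  11.] [276. 171.]
top disc 0.6 [ 694. -117.    7.] [349. 138.]
top disc_knob 0.87 [424. -85.  26.] [341. 238.]
top disc_knob 0.74 [587.  58.  29.] [285. 178.]
top disc_knob 0.62 [663. -86.  25.] [339. 149.]
top flat_mid 0.93 [ 725. -147.   13.] [360. 126.]
top flat_mid 0.59 [639. 120.  17.] [262. 160.]
top stop_face 0.61 [545. 105.  16.] [269. 194.]
top stop_knob 0.61 [503. 125.  35.] [260. 210.]
top stop_knob 0.46 [ 466. -389.   20.] [454. 219.]
top ramekin_mid 0.97 [ 470. -389.   18.] [454. 218.]
top ramekin_mid 0.38 [547. 104.  15.] [269. 194.]
top shaker_mid 0.62 [ 621. -293.   51.] [419. 161.]
top tin_mid 0.85 [560. 342.  24.] [179. 191.]
top tin_mid 0.69 [640. 118.  17.] [263. 160.]
side tray 0.59 [613.  77.   1.] [286. 241.]
side nest 0.57 [611.  78.   9.] [287. 239.]
side bar 0.77 [668.  57.  15.] [266. 231.]
side disc 0.88 [380. -85.   5.] [376. 207.]
side disc 0.74 [611.  84.   5.] [287. 241.]
side disc 0.69 [ 689. -118.    6.] [267. 196.]
side disc_knob 0.84 [667. -85.  24.] [273. 198.]
side disc_knob 0.77 [587.  52.  27.] [298. 227.]
side disc_knob 0.75 [423. -91.  28.] [361. 198.]
side flat_mid 0.94 [ 722. -160.    7.] [258. 188.]
side flat_mid 0.69 [635. 116.  14.] [275. 246.]
side flat_mid 0.69 [668.  59.  11.] [266. 232.]
side stop_face 0.65 [502. 123.  38.] [331. 243.]
side stop_face 0.5 [547. 108.  18.] [312. 244.]
side stop_face 0.25 [ 467. -386.   25.] [344. 151.]
side stop_knob 0.54 [505. 122.  37.] [330. 243.]
side stop_knob 0.26 [609.  82.   4.] [288. 241.]
side ramekin_mid 0.96 [ 469. -390.   23.] [344. 151.]
side shaker_mid 0.8 [ 624. -292.   36.] [295. 160.]
side tin_mid 0.67 [562. 335.  27.] [298. 313.]
side tin_mid 0.6 [617.  81.   1.] [285. 242.]
1.2 [ 6.13152881e-01  3.08115106e+00 -1.28708294e-05] [-0.25324297  0.99181034  0.36697119]
```

```bash
python3 - <<'E'
import cv2,numpy as np
t=cv2.imread('pics/top1.png');s=cv2.imread('pics/side1.png')
a=cv2.resize(t[110:280,220:390],(600,600),interpolation=cv2.INTER_CUBIC)
cv2.imwrite('pics/c1.png',a)
cv2.imwrite('pics/full.png',np.vstack([cv2.resize(t,(480,300)),cv2.resize(s,(480,300))]))
E
```

```text
(no output)
```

View pics/c1.png

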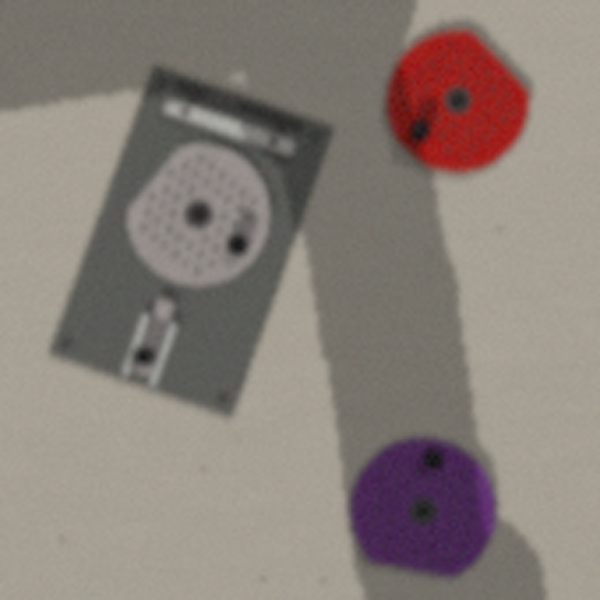

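View pics/full.png

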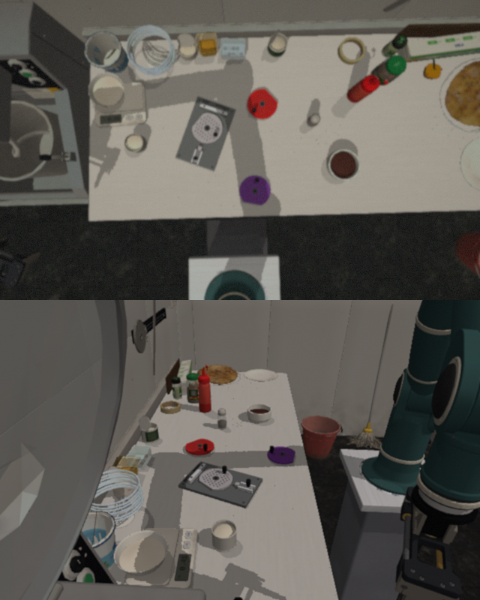

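Candidates for the disc, as top-image pixels: grey (276,171) in the tray, red (349,138), purple (341,253). I'm taking the grey one. Its flat now points up-left, its knob is lower right, and the stop knob is near (260,210). Next I'll take a close wrist view.

```bash
cat >> h.py <<'E'
from scipy.spatial.transform import Rotation as Ro
def down(a):  # tool z down, tool x axis at world angle a (y of tool = a-90deg)
    return (Ro.from_euler('z',a)*Ro.from_euler('x',np.pi)).as_rotvec()
E
python3 - <<'E'
from h import *
o=robot.observe();R=Ro.from_rotvec(o['tcp_rot']).as_matrix();print(R.round(2)[:, :2])
robot.servo_line([248.8,600.5,330])
best=None
for a in np.arange(-3,3.1,.5):
    q=kin.ik([590,95,300],down(a)); print(round(a,2), None if q is None else np.round(q,2))
a=np.arctan2(R[1,0],R[0,0])
E
```

```text
[[-0.92  0.38]
 [ 0.38  0.92]
 [-0.   -0.  ]]
-3.0 [-0.47  0.31  0.32  1.66 -0.1   1.2   1.59]
-2.5 [-0.42  0.3   0.26  1.65 -0.08  1.2   2.07]
-2.0 [-0.36  0.3   0.18  1.65 -0.06  1.2   2.55]
-1.5 [ 0.64  0.68 -1.32  1.58  0.66  1.4   2.47]
-1.0 [-1.12  0.61  1.36  1.69 -0.62  1.35 -2.22]
-0.5 [-1.12  0.61  1.36  1.69 -0.62  1.35 -1.72]
0.0 [-0.74  0.34  0.68  1.67 -0.23  1.21 -1.58]
0.5 [-0.69  0.33  0.61  1.67 -0.2   1.2  -1.1 ]
1.0 [-0.7   0.33  0.62  1.67 -0.2   1.2  -0.6 ]
1.5 [-0.65  0.32  0.56  1.67 -0.18  1.2  -0.12]
2.0 [-0.61  0.32  0.5   1.67 -0.16  1.2   0.36]
2.5 [-0.56  0.31  0.44  1.66 -0.14  1.2   0.84]
3.0 [-0.51  0.31  0.38  1.66 -0.12  1.2   1.32]
```

```bash
python3 - <<'E'
from h import *
robot.movep([590,95,300],down(0.5))
def run(tag):
    snap('wrist',tag+'.png'); ci=viewer.camera_info('wrist')
    print(proj([606,84,10],'wrist'))
    for n in ['tray','nest','bar','disc','disc_knob','flat_mid','stop_face','stop_knob']:
        for r in viewer.pinpoint(n,'wrist')[:2]:
            w=toworld(r['at'],'wrist'); print(n,round(r['confidence'],2),w.round(1),proj(w,'wrist').round(0))
run('w1')
o=robot.observe();print(o['t'],o['tcp_pos'],o['contact_force'])
E
```

```text
[329.78559773 164.8844641 ]
bar 0.75 [668.7  57.8  16.7] [364. 138.]
disc 0.97 [607.5  82.6  11.4] [331. 164.]
disc 0.77 [380.3 -80.8   6.6] [347. 311.]
disc_knob 0.88 [664.  -90.   27.9] [443. 187.]
disc_knob 0.66 [415.7 -87.8  28.1] [361. 306.]
flat_mid 0.93 [336.4 -72.2  12.9] [331. 329.]
flat_mid 0.88 [ 721.7 -155.4    9.8] [492. 173.]
stop_face 0.55 [542.4 110.   20.1] [296. 192.]
stop_knob 0.89 [502.3 122.6  33.9] [277. 212.]
4.75 [589.99804515  95.08512786 299.9960605 ] [ 0.10573484 -0.95685555 -0.79861601]
```

View pics/w1.png

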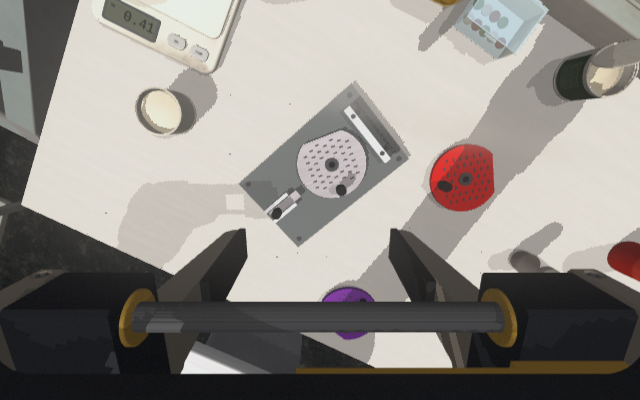

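```bash
python3 - <<'E'
from h import *
for p in [(355,81),(409,157),(298,246),(240,184)]: print(ray(p,10,'wrist').round(1))
ci=viewer.camera_info('wrist');R=np.array(ci['R']);K=np.array(ci['camera_matrix']);C=-R.T@np.array(ci['t'])
print(C,K[0,0],np.round(R,2))
d=R.T@np.linalg.inv(K)@np.array([320,115,1.]); 
# camera height such that total range ~ half
T=np.array([598,89,15.]); 
newz=C[2]-130; c=T+d*(newz-15)/d[2]
pos=np.array(robot.observe()['tcp_pos'])+c-C; print(pos)
robot.servo_line(pos)
im=snap('wrist','w2.png')
for n in ['tray','nest','bar','disc','disc_knob','flat_mid','stop_face','stop_knob']:
    for r in viewer.pinpoint(n,'wrist')[:1]:
        w=toworld(r['at'],'wrist'); print(n,round(r['confidence'],2),w.round(1),proj(w,'wrist').round(0))
E
```

```text
[733.9 111.1  10. ]
[678.1 -22.5  10. ]
[455.8  61.7  10. ]
[507.9 196.5  10. ]
[654.92368489 131.24312334 470.20420645] 285.9456809477943 [[ 0.48 -0.88 -0.  ]
 [-0.85 -0.46  0.27]
 [-0.23 -0.13 -0.96]]
[525.18322101  51.20381715 169.9960605 ]
tray 0.41 [543.9 109.4  18.5] [280. 151.]
bar 0.62 [670.9  57.7  16.5] [380.  67.]
disc 0.98 [378.9 -83.1   7.3] [353. 325.]
disc_knob 0.78 [418.5 -88.5  27.3] [374. 314.]
flat_mid 0.86 [ 721.9 -149.7    9.5] [561. 121.]
stop_face 0.95 [539.9 109.6  17.6] [279. 153.]
```

View pics/w2.png

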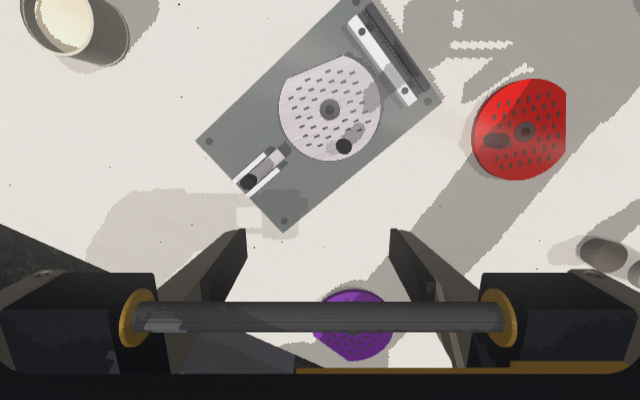

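```bash
python3 - <<'E'
from h import *
for n,p,z in [('knob',(343.5,145),44),('ctr',(329.5,110),18),('stopk',(248,181.5),48),('c1',(441.5,99.5),10),('c2',(283,232.5),10),('c3',(196,141),10),('flatA',(286,79),18),('flatB',(342.5,55),18),('sfA',(283,145),22),('sfB',(292,154),22),('barA',(347,16),24),('barB',(405,106),24)]: print(n,ray(p,z,'wrist').round(1))
im=viewer.read_camera('wrist')
for n in ['disc']:
    for r in viewer.silhouettes(n,'wrist')[:3]:
        m=r['mask'];ys,xs=np.nonzero(m);print(r['confidence'],xs.mean(),ys.mean(),m.sum())
E
```

```text
knob [583.2  53.8  44. ]
ctr [607.5  82.6  18. ]
stopk [503.2 122.7  48. ]
c1 [676.1 -19.4  10. ]
c2 [454.5  62.1  10. ]
c3 [506.1 198.7  10. ]
flatA [612.6 137.6  18. ]
flatB [660.7  97.2  18. ]
sfA [550.9 109.4  22. ]
sfB [546.9  96.2  22. ]
barA [691.4 110.5  24. ]
barB [648.7  15.   24. ]
0.9 330.47136138912333 108.50379838417943 8293
0.87 521.6680306905371 128.98554987212276 7820
0.69 355.30321285140565 331.0863453815261 1992
```

```bash
cat >> h.py <<'E'
TH=-0.356; u=np.array([np.cos(TH),np.sin(TH)]); v=np.array([-u[1],u[0]]); O=np.array([616,80.6]); N=np.array([608.0,83.0])
def st(t=''):
    o=robot.observe(); f=np.array(o['contact_force']); print(t,'t',round(o['t'],2),np.round(o['tcp_pos'],1),'f',f.round(1),'fu',round(f[:2]@u,1),'fv',round(f[:2]@v,1),'g',round(o['grip_width'],3),round(o['grip_force'],1))
    return o
E
python3 - <<'E'
from h import *
al=np.radians(-130); rad=lambda a:N+40*np.array([np.cos(a),np.sin(a)])
robot.movep([*rad(al),130],down(al+np.pi))
grip(0.45); st('above')
robot.servo_line([*rad(al),22],feed=120); st('down')
grip(0.0,3); st('grip')
E
```

```text
above t 7.79 [582.3  52.3 129.9] f [ 0.3  0.6 -0.4] fu 0.0 fv 0.7 g 0.448 0.0
down t 8.84 [583.   52.3  22.7] f [0.5 0.2 0.2] fu 0.4 fv 0.3 g 0.455 0.0
grip t 9.34 [582.6  52.4  22.4] f [-0.8 -0.5  2. ] fu -0.6 fv -0.8 g 0.173 3.0
```

```bash
python3 - <<'E'
from h import *
rad=lambda a:N+40*np.array([np.cos(a),np.sin(a)])
for i,d in enumerate(np.linspace(-130,np.degrees(TH)-180,13)[1:]):
    al=np.radians(d)
    robot.servo_line([*rad(al),22],feed=30,rotation=down(al+np.pi))
    o=st(round(d))
    if np.linalg.norm(o['contact_force'])>15: print('STOP');break
im=snap('wrist')
snap('top','top2.png')
E
```

```text
-136 t 9.62 [579.5  55.3  22.2] f [ 0.1 -0.3  1.7] fu 0.2 fv -0.3 g 0.174 3.0
-142 t 9.91 [576.7  58.3  22.1] f [-0.3 -0.8  1.9] fu -0.0 fv -0.8 g 0.172 3.0
-148 t 10.19 [574.3  61.6  22. ] f [-0.3 -0.5  0.8] fu -0.1 fv -0.5 g 0.17 3.0
-153 t 10.47 [572.2  65.1  21.9] f [-0.5  0.5  0.7] fu -0.6 fv 0.3 g 0.169 3.0
-159 t 10.76 [570.5  68.8  21.8] f [-0.2  0.2 -0.1] fu -0.2 fv 0.1 g 0.171 3.0
-165 t 11.04 [569.2  72.6  21.8] f [ 0.3  0.5 -0.5] fu 0.1 fv 0.6 g 0.172 3.0
-171 t 11.32 [568.3  76.6  21.8] f [-0.6 -0.8 -1.4] fu -0.3 fv -1.0 g 0.178 3.0
-177 t 11.61 [567.9  80.6  21.9] f [-0.4  0.7 -2.1] fu -0.6 fv 0.5 g 0.168 3.0
-183 t 11.89 [568.   84.8  21.9] f [ 0.4 -0.  -1.6] fu 0.3 fv 0.1 g 0.172 3.0
-189 t 12.18 [568.4  88.8  21.9] f [-0.2  0.3 -2.4] fu -0.3 fv 0.2 g 0.174 3.0
-195 t 12.46 [569.3  92.8  22. ] f [ 0.4  0.1 -0.6] fu 0.3 fv 0.2 g 0.169 3.0
-200 t 12.74 [570.6  96.7  22. ] f [-0.1  0.1 -1.4] fu -0.2 fv 0.0 g 0.173 3.0
```

Turned with low forces. I'll release, rise and look.

```bash
python3 - <<'E'
from h import *
grip(0.4); robot.servo_line([*robot.observe()['tcp_pos'][:2],110],feed=150)
robot.movep([525.2,51.2,170],down(0.5))
im=snap('wrist','w3.png'); 
c=cv2.imread('pics/w3.png')[0:240,180:460]; cv2.imwrite('pics/w3c.png',cv2.resize(c,(700,600),interpolation=cv2.INTER_CUBIC))
st()
E
```

```text
t 14.83 [525.   51.6 169. ] f [-1.1 -0.9 -0. ] fu -0.7 fv -1.2 g 0.399 0.0
```

View pics/w3c.png

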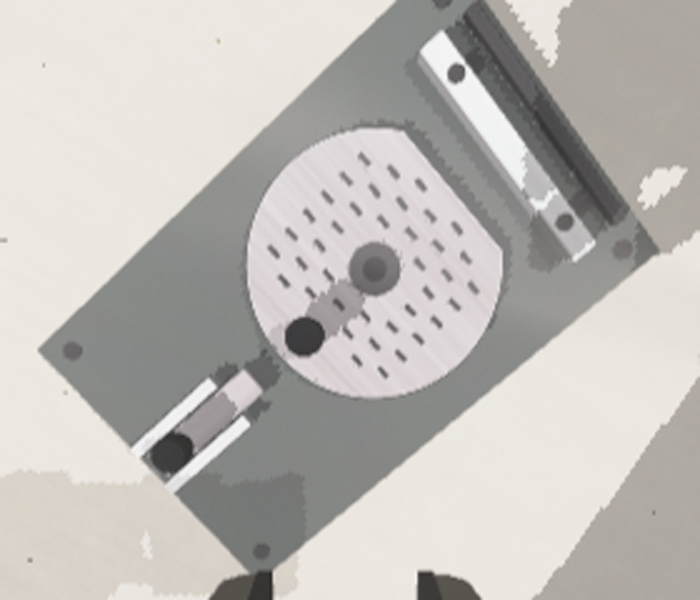

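The flat now faces the bar: its ends in the crop are (405,131) and (501,247), close to parallel with the bar edge. Next I'll measure the angle.

```bash
python3 - <<'E'
from h import *
cr=lambda p:(180+p[0]*.4,p[1]*.4)
def ln(a,b,z):
    A,B=ray(cr(a),z,'wrist'),ray(cr(b),z,'wrist');d=A-B;print(A.round(1),B.round(1),np.hypot(*d[:2]).round(1),'normal deg',np.degrees(np.arctan2(d[1],d[0])).round(1)-90);return A
ln((405,131),(501,247),18); ln((420,56),(577,261),24); ln((39,349),(255,575),10)
k=ray(cr((304,335)),44,'wrist');c=ray(cr((374,268)),18,'wrist');s=ray(cr((171,452)),48,'wrist')
d=c-k;print(k,c,s,np.degrees(np.arctan2(d[1],d[0])), np.hypot(*d[:2]))
for q in (k,c,s): print(((q[:2]-O)@u).round(1),((q[:2]-O)@v).round(1))
# subpixel flat: silhouette edge fit
m=viewer.silhouettes('disc','wrist')
for r in m[:3]:
    M=r['mask'];ys,xs=np.nonzero(M)
    if abs(xs.mean()-330)<15:
        P=cv2.findContours(M.astype(np.uint8),0,1)[0]; P=max(P,key=len)[:,0,:]
        W=np.array([ray(p,18,'wrist')[:2] for p in P])-c[:2]
        a=W@u;b=W@v; sel=(a>35)&(abs(b)<24); f=np.polyfit(b[sel],a[sel],1);print(sel.sum(),f,'angle off deg',np.degrees(-np.arctan(f[0])))
E
```

```text
[661.8  98.9  18. ] [642.6  40.9  18. ] 61.1 normal deg -18.299999999999997
[686.3 106.8  24. ] [652.1  10.9  24. ] 101.7 normal deg -19.599999999999994
[507.2 199.6  10. ] [456.6  65.1  10. ] 143.7 normal deg -20.599999999999994
[572.01688477  96.51398779  44.        ] [609.42444138  84.01900116  18.        ] [504.03204784 122.78991696  48.        ] -18.4705081795518 39.43919347864713
-46.8 -0.4
-7.4 0.9
-119.7 0.5
```

```bash
cat >> h.py <<'E'
def F(n=5):
    fs=[]
    for _ in range(n): robot.hold(0.02); fs.append(robot.observe()['contact_force'][:2])
    return np.mean(fs,0)
def at(x,y=0.2,z=28): return [*(O+x*u+y*v),z]
E
python3 - <<'E'
from h import *
robot.servo_line([525,51,170])
grip(0.0,10)
robot.movep(at(-152,z=110),down(TH)); robot.servo_line(at(-152),feed=120)
robot.hold(0.2); f0=F(10); np.save('f0.npy',f0); st('ready')
x=-152
robot.servo_line(at(-142),feed=60); x=-142.
while x<-114:
    x+=1; robot.servo_line(at(x),feed=25); f=F(3)-f0; o=robot.observe()
    print(x,round((np.array(o['tcp_pos'][:2])-O)@u,1),round(f@u,1),round(f@v,1),round(o['t'],1))
    if f@u<-6: break
E
```

```text
ready t 17.83 [473.8 134.   28.3] f [-0.2  0.7  0.2] fu -0.4 fv 0.6 g 0.005 0.0
-141.0 -141.1 0.1 0.2 18.4
-140.0 -140.0 0.4 0.2 18.8
-139.0 -139.0 0.4 -0.5 19.1
-138.0 -138.4 -0.8 0.3 19.4
-137.0 -137.2 -2.0 0.1 19.6
-136.0 -136.0 -1.3 0.5 19.9
-135.0 -134.9 -0.9 0.3 20.2
-134.0 -133.9 -1.6 0.6 20.6
-133.0 -132.9 -1.8 0.1 20.9
-132.0 -131.9 -0.9 0.3 21.1
-131.0 -130.9 -1.4 0.2 21.4
-130.0 -129.9 -1.3 -0.2 21.8
-129.0 -128.9 -1.0 -0.4 22.1
-128.0 -127.9 -1.4 -0.4 22.4
-127.0 -126.9 -0.8 -0.3 22.6
-126.0 -125.9 -1.5 -0.9 22.9
-125.0 -124.9 -1.3 -0.4 23.2
-124.0 -123.9 -1.1 -1.1 23.6
-123.0 -123.0 -1.8 -1.0 23.9
-122.0 -121.9 -1.6 -1.4 24.1
-121.0 -120.9 -1.4 -0.9 24.4
-120.0 -119.9 -2.1 -0.9 24.8
-119.0 -118.9 -1.5 -1.0 25.1
-118.0 -117.9 -1.4 -1.1 25.4
-117.0 -116.9 -1.8 -1.1 25.6
-116.0 -115.9 -1.5 -1.5 25.9
-115.0 -114.9 -1.4 -1.4 26.2
-114.0 -113.9 -1.6 -1.2 26.6
```

```bash
python3 - <<'E'
from h import *
f0=np.load('f0.npy'); x=-114.;st8=0.5
while x<-94:
    x+=st8; robot.servo_line(at(x),feed=15); f=F(4)-f0; o=robot.observe()
    print(round(x,2),round((np.array(o['tcp_pos'][:2])-O)@u,2),round(f@u,1),round(f@v,1),round(o['t'],1))
    if f@u<-3: st8=0.15
    if f@u<-5.5: break
np.save('x.npy',x); snap('wrist','w4.png')
E
```

```text
-113.5 -113.5 -2.2 -1.3 26.9
-113.0 -112.97 -2.3 -1.4 27.2
-112.5 -112.43 -1.9 -1.5 27.5
-112.0 -111.95 -1.8 -1.5 27.8
-111.5 -111.44 -1.9 -1.6 28.1
-111.0 -110.96 -2.1 -1.6 28.4
-110.5 -110.44 -1.7 -1.8 28.8
-110.0 -109.93 -2.0 -1.6 29.1
-109.5 -109.43 -1.9 -1.0 29.4
-109.0 -108.95 -2.2 -2.3 29.7
-108.5 -108.44 -2.4 -1.6 30.0
-108.0 -107.98 -2.1 -1.7 30.4
-107.5 -107.45 -2.3 -1.9 30.7
-107.0 -106.94 -2.2 -1.8 31.0
-106.5 -106.46 -2.2 -1.8 31.3
-106.0 -105.92 -2.3 -1.4 31.6
-105.5 -105.45 -1.9 -1.8 31.9
-105.0 -105.01 -2.3 -1.6 32.2
-104.5 -104.66 -3.3 -1.9 32.6
-104.35 -104.44 -3.7 -2.0 32.9
-104.2 -104.17 -2.6 -1.8 33.2
-104.05 -104.04 -3.5 -1.5 33.5
-103.9 -103.89 -3.4 -1.7 33.8
-103.75 -103.8 -3.5 -1.6 34.1
-103.6 -103.76 -3.9 -1.7 34.5
-103.45 -103.73 -4.3 -1.8 34.8
-103.3 -103.7 -4.7 -2.0 35.1
-103.15 -103.7 -5.2 -2.0 35.4
-103.0 -103.69 -5.3 -2.0 35.7
-102.85 -103.66 -5.9 -2.1 36.0
```

```bash
python3 - <<'E'
import cv2
cv2.imwrite('pics/w4c.png',cv2.resize(cv2.imread('pics/w4.png'),(800,500)))
E
```

```text
(no output)
```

View pics/w4c.png

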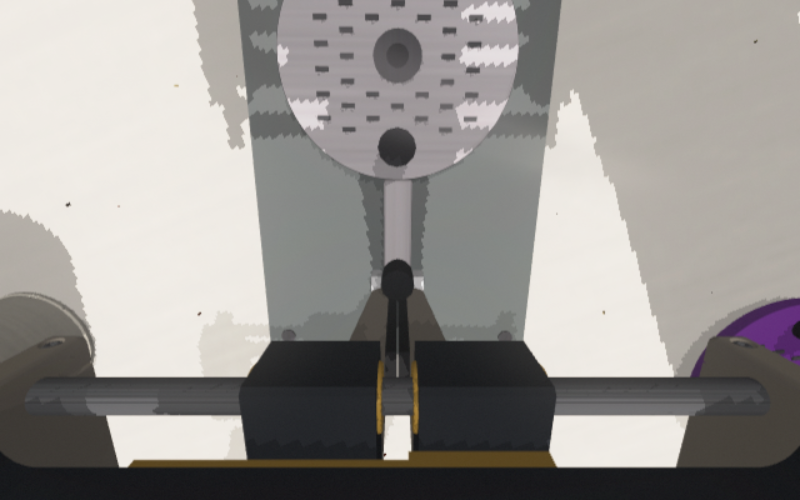

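The backstop rests against the rim, and the disc knob (397,147) and centre (397,55) line up with the tray axis. Now I'll press up to about 8 N on the bar.

```bash
python3 - <<'E'
from h import *
f0=np.load('f0.npy'); x=float(np.load('x.npy'))
while x<-100:
    x+=0.2; robot.servo_line(at(x),feed=10); f=F(4)-f0; o=robot.observe()
    print(round(x,2),round((np.array(o['tcp_pos'][:2])-O)@u,2),round(f@u,1),round(f@v,1),round(o['t'],1))
    if f@u<-10.2: break
robot.hold(0.6); f=F(8)-f0; print('held',f@u,f@v)
robot.servo_line(at(x-18),feed=40); robot.servo_line(at(x-18,z=150),feed=150)
robot.movep([525.2,51.2,170],down(0.5)); im=snap('wrist','w5.png'); st()
cv2.imwrite('pics/w5c.png',cv2.resize(cv2.imread('pics/w5.png')[0:240,180:460],(700,600),interpolation=cv2.INTER_CUBIC))
E
```

```text
-102.65 -103.66 -6.0 -2.3 36.4
-102.45 -103.62 -6.6 -2.6 36.7
-102.25 -103.62 -7.0 -1.9 37.0
-102.05 -103.62 -7.5 -2.0 37.4
-101.85 -103.57 -8.3 -2.2 37.7
-101.65 -103.56 -8.4 -2.5 38.0
-101.45 -103.56 -9.3 -2.2 38.3
-101.25 -103.55 -9.6 -2.3 38.6
-101.05 -103.52 -10.0 -2.4 39.0
-100.85 -103.49 -9.9 -2.6 39.3
-100.65 -103.48 -10.6 -2.7 39.6
held -10.81244944932974 -2.485547804231176
 t 42.77 [524.7  51.6 169.3] f [ 0.2 -0.5 -0.5] fu 0.3 fv -0.4 g 0.003 0.0
```

View pics/w5c.png

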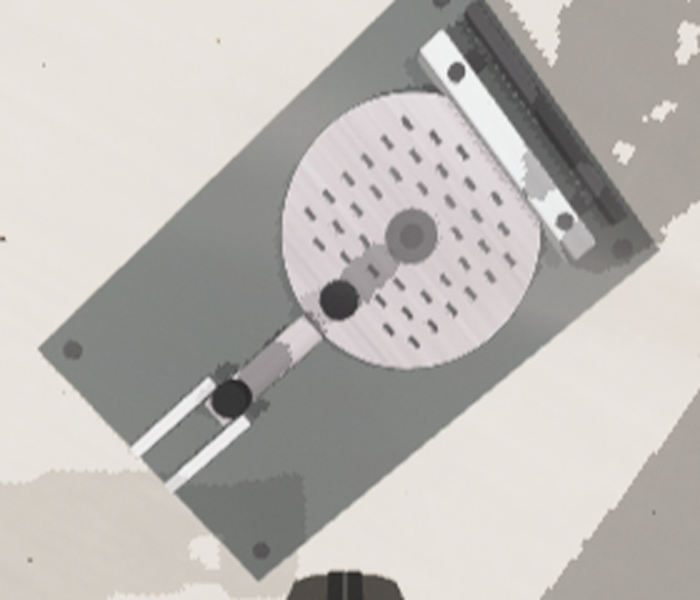

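The flat lies along the bar, from about (440,95) to (540,225), and the backstop's front touches the rim at (312,325). Handing in.

```bash
python3 -c "
from h import *
print(robot.job_done())"
```

```text
the job is handed in; nothing more can be done
None
```

I turned the disc and pressed its flat flush against the bar at an estimated 8 N (10.8 N measured at the wrist, less slide and disc friction). The backstop was left touching the rim and the job is handed in; no verdict came back.

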